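# Seat the boiler carrier on its pegs and clip it

## Robot

A 7-joint arm with a two-finger parallel gripper is mounted at the origin on a cart in front of the work surface, level with it; the furniture and walls round the work are solid. World frame = base frame: x ahead of the robot, y to its left, z up, the work surface at z = 0. Lengths are in m, angles in rad, forces in N, time in s.
With the tool pointing down it reaches from about 0.4 to 0.85 m from the base axis. Payload 10.4 kg.
Tool frame: the origin (TCP) lies at the very end of the fingers, on their centre line; the grasp point (between the pads) lies 19 mm behind it; z points along the fingers, y is the line along which they close (so a half turn about z gives the same grasp; the last joint's range is limited). The gripper opens to 85 mm and grips with 20 to 120 N. Pads are 22 mm wide; open, the fingers measure 114 mm over their backs; the gripper's body (76 mm by 85 mm) begins 54 mm behind the grasp point. The pads swing forward as they close: fully open they stand 13 mm farther back than shut.
Start: joints at [-1.22, 0.332, -0.065, 1.46, 0.022, 1.35, -0.088], TCP at [0.228, 0.582, 0.231] pointing down, gripper open.
Joint ranges: [-2.6, 2.6], [-0.5, 2.12], [-1.47, 1.34], [0.16, 2.42], [-1.27, 4.41], [0.06, 2.06], [-2.6, 2.6]. Speed limits (rad/s): [2.22, 2.22, 2.79, 2.79, 3.14, 3.14, 3.14].

## Interface

Orientations are given as a unit quaternion [x, y, z, w].
In Python, from workcell import * gives the robot as it stands. The module is installed in compiled form; this text tells all that it offers.
- The arm moves only by the tool carry_out, never from a script. Its argument "motion" is a list of rows, each an object with "xyz": the shift along the tool's x, y, z in m, a list of three; "angular": the turn, a rotation vector about the tool's x, y, z in degrees, a list of three. A call has 1 to 12 rows; each row is the pose to reach, as a shift and turn from the pose commanded when the call began, along the tool's axes at that moment; what a row does not reach only later rows make up. A row lasts 1/10 s, in which the tool goes at most 50 mm and 8.59 degrees, less where a joint would pass 70% of its speed; a pose out of reach is approached as far as the arm can. A call with a gripper value outside its range is refused whole. "hand" is the opening, from 0 (shut) to 1 (fully open), set as the call begins (left out, the last holds). The fingers move at their own pace and stop on an object; "grip_force" is the grip in N (left out, the last holds). Time passes only in rows, so rows that repeat a pose let the fingers close. It gives the time, the measured TCP pose, the force, the opening and the grip force at its end, in the units of the state.
- get_obs(): the state, without advancing time (a new reading comes with each control period).
- camera(name): name is "scene" or "top" or "wrist"; returns a dict with "img" (384x512x3 uint8, red, green, blue), "fx", "fy", "cx", "cy" (pixels), "extrinsics" (4x4, takes a point from camera to world coordinates). Camera axes: x right, y up, looking along -z (the intrinsics and any distortion apply to the point x, -y, -z); pixel columns grow to the right and rows downward; lengths in m; the calibration is good to about 2 mm. A picture is of the moment at which its call begins. There is no depth.
- hand_in(): hands the job in; it is judged then, once.
The state is a dict: "clock": time; "joint_pos": joint angles; "joint_velocities": joint speeds; "tau": joint torques, N m; "position": TCP position; "ee_rot": TCP orientation; "ft_force": force on the tool from outside, world axes, zero at the start; "torque": the same for the moment, N m; "grip_width": opening from 0.0 (shut) to 1.0 (fully open); "grasp_force": force on a finger pad.
Only numpy, scipy, OpenCV 4.12 (cv2) and the standard library are available. Lean on these libraries where they do the work, as an engineer would, in place of code of your own. Each camera call takes 0.05 s, during which the arm holds its last target. There are 200 camera calls.

## Task

Slide the boiler carrier along the deck of its base (do not lift it) until its upright rear flange is fully home on the two alignment pegs and flat against the back plate, then swing the keeper arm fully shut behind it. After that take the spring clip off its parking post by squeezing its handles, and release it over the top edges of the flange and the back plate so that it stands upright and pinches the two together. Leave the other things on the bench where they are.

Things in the scene. Friction and masses are not known exactly. Their poses are not given: they have to be found in the camera images.
- base: Fixed grey base. Origin: underside, on the lane's centre line; the carrier is pushed along +x, z up. Deck 330 x 140 mm (x -180..150), top z 8. Steel guide rails (z 8..28) leave a lane 106 mm wide from x 30 to 122, flaring to about 118 mm at x -60. Two tapered steel pegs, 10 mm diameter, stick out 24 mm in -x from the back plate at y +-32, z 50. Keeper pivot at x -28, y 76.
- clip_edge (a point): Middle of the 8 mm thick top edge (z 85 in the base's frame) that back plate and carrier flange form when the carrier is home; axes as the base. The aluminium back plate is 4 mm thick, 108 mm wide, x 0..+4 from here; the seated flange is x -4..0, 100 mm wide. The clip goes here.
- carrier: Loose aluminium carrier, pan 140 x 100 mm (x, y) with a copper boiler coil lying on it (70 mm high), 0.6 kg. Origin: centre of underside, 8 mm above the base's. Front push lip: outer face x -70, 100 wide, 40 high. Rear flange: x 66..70, 100 wide, 77 high, two 12 mm holes at y +-32, z 42. Home: origin at x 52, y 0 in the base's frame, axes parallel.
- keeper (a joint): Angle of the keeper arm (rad) about its upright pivot on the base: 0 shut (arm points along the base's -y, across the lane behind the carrier's lip), 1.57 open (arm points along the base's -x, beside the lane). It stays where it is left; 0 is a stop.
- keeper_knob (a point): Middle of the black upright knob at the end of the keeper arm: 16 mm diameter, grip part 25 mm high, centre 58 mm above the base's underside, 86 mm from the pivot. The 14 mm wide arm lies at 31..41 mm height.
- post: Fixed parking post: steel foot 90 x 80 x 14 mm with an upright plate 8 mm thick (x), 56 mm wide (y), top edge at z 76. Origin: centre of the foot's underside.
- clip: Loose sprung clip, 30 mm wide (y), like a big clothes peg standing jaws down; levers move in its x-z plane. Origin: on the pivot, between the levers. Jaw pads 18..36 mm below it; an edge enters to 5 mm below it. Handles reach 51 mm above it. At the start it sits on the post's plate, pivot 92 mm above the post's underside.
- clip_grip (a point): Point between the clip's handles, 30 mm above the pivot, where fingers squeeze it along the clip's x (sprung, about 15 N). Holding 8 mm the handles are 54 mm wide over all at the top; squeezed to 34 mm they are parallel and the jaws fully open (gap 15 mm at the pads' upper end, 22 mm at the tips).
- clip_jaw (a joint): Opening of the clip (rad): 0 when it holds 8 mm, -0.2 less, 0.4 fully squeezed.
- multimeter: Bystander: yellow multimeter 142 x 68 x 46 mm, lying. Origin: centre of underside.
- pliers: Bystander: red-handled pliers 178 x 52 x 12 mm, lying. Origin: centre of underside.
- tape_roll: Bystander: white tape roll, 60 mm diameter, 17 mm high. Origin: centre of underside.
- spare_coil: Bystander: upright boiler coil, 64 x 61 x 105 mm. Origin: centre of underside.
Not all that is in view belongs to the job. Leave any orange look-alike of the clip alone.

How it is judged:
By the outcome, as a careful person would: the job done as asked, in the order asked, and still so for the second after the job is handed in, with the robot touching nothing.
It also fails if it takes over 67 s, if anything falls off the work surface, if the arm or the gripper's body presses on something with over 40 N, if the wrist force passes 120 N, or if a joint passes its speed limit or range.

## Working session

There is one attempt and no reset: what is moved stays moved. The work goes in short steps, Python scripts to look and compute and a tool call to move; the robot and the scene stay as the last step left them, time stands still between calls to the robot, and variables do not carry over. Pictures are saved under pics/ and viewed, at most 10 in all, crops included, and the job is handed in when it is done.

Besides the shell and the picture viewer there is one more tool, called after "Request:" as name([rows], argument=value, ...), one row to a line, values as JSON. carry_out: Moves the arm, as the interface text tells. Its arguments: {"type":"object","properties":{"motion":{"type":"array"},"hand":{"type":"number"},"grip_force":{"type":"number"}},"required":["motion"]}

```bash
mkdir -p pics; cat > h.py <<'E'
from workcell import *
import numpy as np, cv2, pickle
def snap(n,f):
    c=camera(n); cv2.imwrite(f'pics/{f}.png',c['img'][...,::-1]); pickle.dump(c,open(f'pics/{f}.pkl','wb')); return c
def load(f): return pickle.load(open(f'pics/{f}.pkl','rb'))
def ray(c,u,v):
    E=np.array(c['extrinsics']); d=E[:3,:3]@np.array([(u-c['cx'])/c['fx'],-(v-c['cy'])/c['fy'],-1]); return E[:3,3],d
def onz(c,u,v,z):
    o,d=ray(c,u,v); return o+d*(z-o[2])/d[2]
def proj(c,p):
    E=np.array(c['extrinsics']); q=E[:3,:3].T@(np.array(p)-E[:3,3]); return c['cx']+c['fx']*q[0]/-q[2], c['cy']-c['fy']*q[1]/-q[2]
def tri(rs):
    A=np.zeros((3,3));b=np.zeros(3)
    for o,d in rs:
        d=d/np.linalg.norm(d);P=np.eye(3)-np.outer(d,d);A+=P;b+=P@o
    p=np.linalg.solve(A,b); return p,[np.linalg.norm(np.cross(p-o,d/np.linalg.norm(d))) for o,d in rs]
E
python3 - <<'E'
from h import *
a=snap('scene','s0');b=snap('top','t0');w=snap('wrist','w0')
for c in(a,b,w): print({k:(np.round(v,3).tolist() if k=='extrinsics' else v) for k,v in c.items() if k!='img'})
im=np.vstack([np.hstack([a['img'],b['img']])])
cv2.imwrite('pics/t0b.png',cv2.resize(b['img'][...,::-1],(800,600),interpolation=cv2.INTER_CUBIC))
cv2.imwrite('pics/s0b.png',cv2.resize(a['img'][...,::-1],(800,600),interpolation=cv2.INTER_CUBIC))
print(get_obs())
E
```

```text
{'fx': 377.20130027163736, 'fy': 377.20130027163736, 'cx': 254.9578287669074, 'cy': 193.92115572582932, 'extrinsics': [[0.899, 0.202, -0.389, 0.099], [-0.438, 0.43, -0.789, -0.869], [0.008, 0.88, 0.475, 0.608], [0.0, 0.0, 0.0, 1.0]]}
{'fx': 386.2430693653716, 'fy': 386.2430693653716, 'cx': 242.83698531583147, 'cy': 190.45508635774087, 'extrinsics': [[0.009, 0.989, -0.144, 0.332], [-1.0, 0.009, 0.001, -0.03], [0.002, 0.144, 0.99, 1.248], [0.0, 0.0, 0.0, 1.0]]}
{'fx': 271.2953764661724, 'fy': 271.2953764661724, 'cx': 253.6052081381777, 'cy': 190.21692910323534, 'extrinsics': [[0.364, -0.882, -0.299, 0.151], [0.931, 0.344, 0.119, 0.613], [-0.002, -0.321, 0.947, 0.374], [0.0, 0.0, 0.0, 1.0]]}
{'clock': 0.15, 'joint_pos': array([-1.21959283,  0.33274942, -0.06468587,  1.46068078,  0.02160871,
        1.34990298, -0.08848166]), 'joint_velocities': array([-0.00056123, -0.00266807, -0.00134383, -0.00262976, -0.00059731,
        0.00132123, -0.00113563]), 'tau': array([ 7.79942748e-04, -6.25821877e+01,  4.90145723e-02, -3.91854572e+01,
        1.61291636e-02,  7.29204185e-03, -4.00055762e-05]), 'position': array([0.22813992, 0.58159912, 0.23071677]), 'ee_rot': array([ 1.85804476e-01,  9.82586598e-01, -5.17834017e-04, -6.99109791e-05]), 'ft_force': array([ 0.33229416, -0.14604475,  0.10133399]), 'torque': array([-0.02841975,  0.00718964,  0.00180521]), 'grasp_force': 0.0, 'grip_width': 0.9960542884719901}
```

View pics/t0b.png

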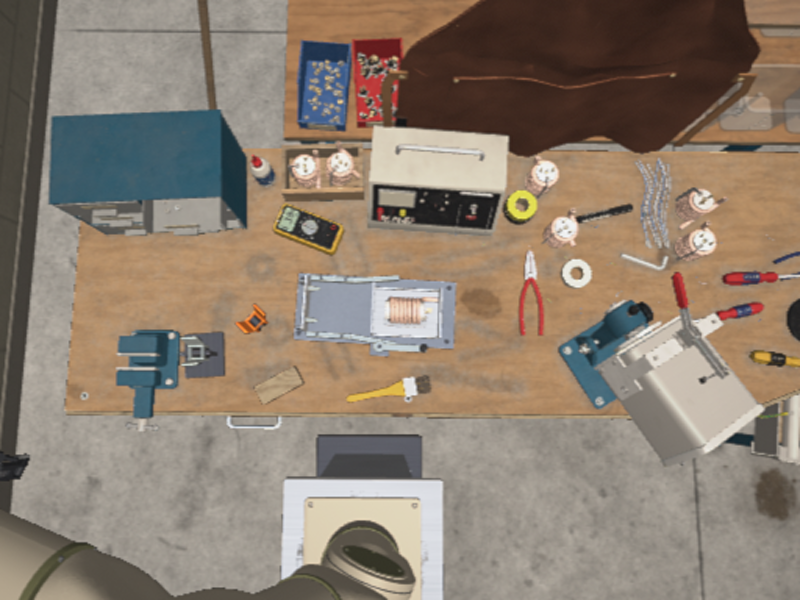

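View pics/s0b.png

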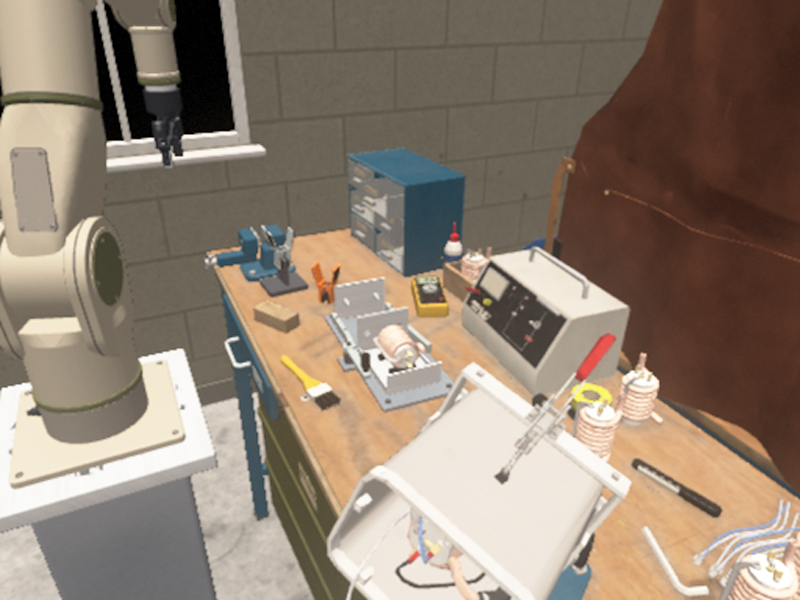

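Candidates for the clip, in the 800x600 top view: the steel clip on the dark-foot post (203,352), beside the blue vise (148,360), and the orange look-alike (252,320). I choose the steel clip on the post. The base's back plate is at (302,308), so base +x is about world +y. The carrier is at (408,310) and the keeper knob at (423,348).

```bash
python3 - <<'E'
from h import *
t=load('t0');w=load('w0');s=load('s0')
for n,(u,v) in dict(clip=(203,352),back=(302,308),carrier=(408,310),knob=(423,348),pivot=(378,348)).items(): print(n,onz(t,u*.64,v*.64,.05).round(3))
a=cv2.resize(t['img'][165:235,180:300],(800,467),interpolation=cv2.INTER_CUBIC)
cv2.imwrite('pics/c1.png',a[...,::-1])
cv2.imwrite('pics/w0b.png',cv2.resize(w['img'],(800,600))[...,::-1])
E
```

```text
clip [0.395 0.317 0.05 ]
back [0.484 0.124 0.05 ]
carrier [ 0.482 -0.088  0.05 ]
knob [ 0.406 -0.118  0.05 ]
pivot [ 0.406 -0.029  0.05 ]
```

View pics/w0b.png

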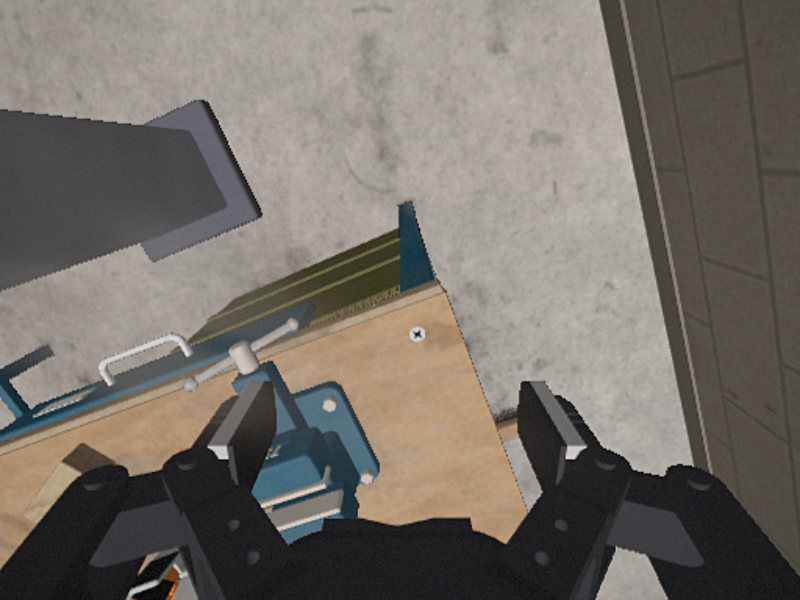

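Request:
carry_out([
  {"xyz": [0,0,-0.05],"angular": [0,0,0]},
  {"xyz": [-0.03,-0.02,-0.09],"angular": [0,0,-5]},
  {"xyz": [-0.07,-0.045,-0.1],"angular": [0,0,-10]},
  {"xyz": [-0.11,-0.07,-0.1],"angular": [0,0,-15]},
  {"xyz": [-0.15,-0.09,-0.1],"angular": [0,0,-21.4]},
  {"xyz": [-0.19,-0.115,-0.1],"angular": [0,0,-21.4]},
  {"xyz": [-0.23,-0.14,-0.1],"angular": [0,0,-21.4]},
  {"xyz": [-0.27,-0.165,-0.1],"angular": [0,0,-21.4]},
  {"xyz": [-0.3,-0.185,-0.1],"angular": [0,0,-21.4]},
  {"xyz": [-0.3,-0.185,-0.1],"angular": [0,0,-21.4]},
  {"xyz": [-0.3,-0.185,-0.1],"angular": [0,0,-21.4]},
  {"xyz": [-0.3,-0.185,-0.1],"angular": [0,0,-21.4]},
])

```text
clock: 1.35
position: [0.4391, 0.3013, 0.3311]
ee_rot: [-0.001, 1.0, 0.0, -0.0]
ft_force: [0.5, 0.8, -0.0]
grip_width: 0.999
grasp_force: 0.0
```

```bash
python3 - <<'E'
from h import *
w=snap('wrist','w1');o=get_obs();print(o['position'],o['ee_rot'])
cv2.imwrite('pics/w1b.png',cv2.resize(w['img'],(800,600),interpolation=cv2.INTER_CUBIC)[...,::-1])
E
```

```text
[0.43901554 0.30143669 0.33111859] [-1.05182212e-03  9.99999416e-01  8.53379359e-05 -2.32987867e-04]
```

View pics/w1b.png

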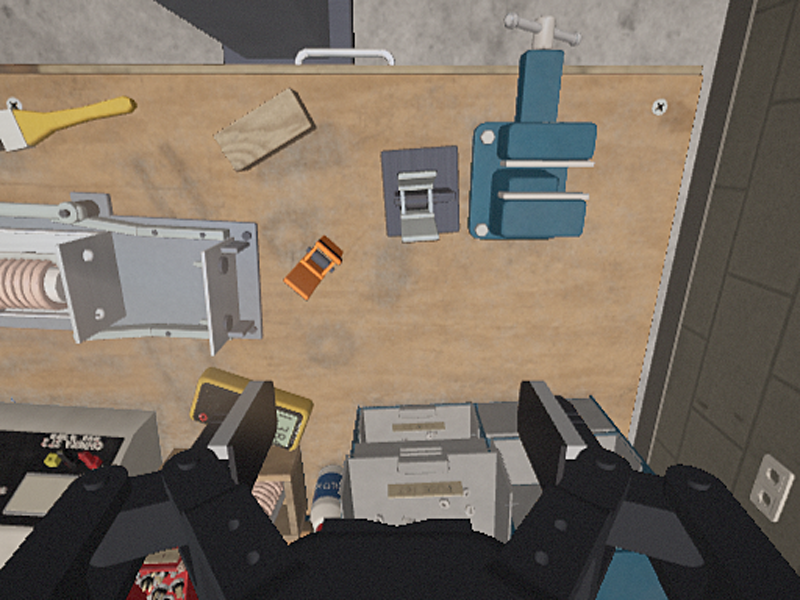

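Request:
carry_out([
  {"xyz": [0,-0.045,0],"angular": [0,0,0]},
  {"xyz": [0,-0.09,0],"angular": [0,0,0]},
  {"xyz": [0,-0.135,0],"angular": [0,0,0]},
  {"xyz": [0,-0.18,0.02],"angular": [0,0,0]},
  {"xyz": [0,-0.225,0.04],"angular": [0,0,0]},
  {"xyz": [0,-0.27,0.06],"angular": [0,0,0]},
  {"xyz": [0,-0.31,0.08],"angular": [0,0,0]},
  {"xyz": [0,-0.32,0.08],"angular": [0,0,0]},
  {"xyz": [0,-0.32,0.08],"angular": [0,0,0]},
  {"xyz": [0,-0.32,0.08],"angular": [0,0,0]},
])

```text
clock: 2.4
position: [0.4403, -0.018, 0.2519]
ee_rot: [-0.001, 1.0, 0.0, 0.0]
ft_force: [0.2, 0.8, 0.6]
grip_width: 0.998
grasp_force: 0.0
```

```bash
python3 - <<'E'
from h import *
w=snap('wrist','w2');o=get_obs();print(o['position'],o['ee_rot'])
im=w['img'][90:290,20:512]
cv2.imwrite('pics/w2b.png',cv2.resize(im,(800,325),interpolation=cv2.INTER_CUBIC)[...,::-1])
# left half: base crop, w1 clip crop
a=cv2.resize(load('w1')['img'][85:165,225:305],(320,320),interpolation=cv2.INTER_CUBIC)
b=cv2.resize(w['img'][80:160,420:500],(320,320),interpolation=cv2.INTER_CUBIC)
c=cv2.resize(w['img'][105:255,80:390],(800,387),interpolation=cv2.INTER_CUBIC)
m=np.zeros((600,800,3),np.uint8);m[:387]=c;m[390:600,:210]=cv2.resize(a,(210,210));m[390:600,300:510]=cv2.resize(b,(210,210))
cv2.imwrite('pics/m2.png',m[...,::-1])
E
```

```text
[ 0.44030803 -0.01782262  0.25187244] [-1.35301869e-03  9.99998968e-01  1.66561006e-04  4.52546597e-04]
```

View pics/m2.png

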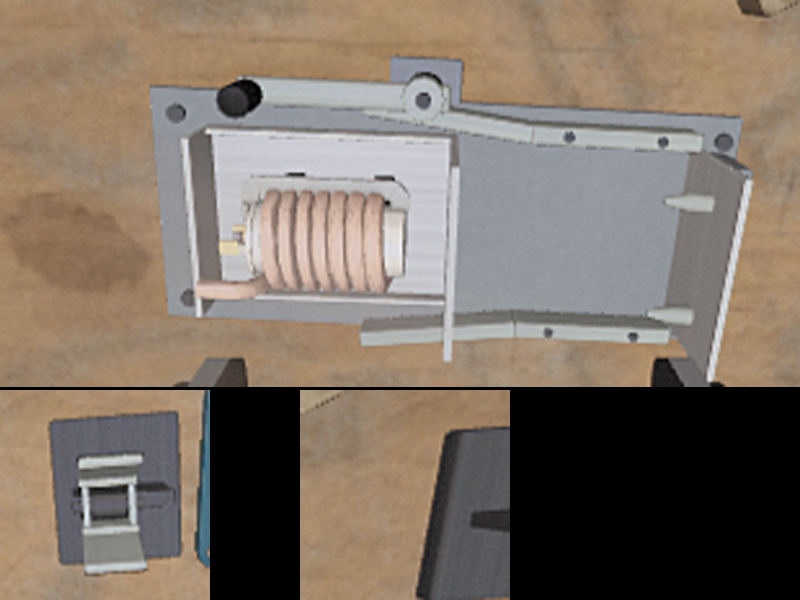

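```bash
python3 - <<'E'
from h import *
w1=load('w1');w2=load('w2');t=load('t0')
k=310/800
W=lambda u,v:(80+u*k,105+v*k)
P=lambda u,v,z:onz(w2,*W(u,v),z)
c={n:P(*q,.008) for n,q in dict(nl=(151,86),nr=(740,117),fl=(168,316)).items()}
for n in c: print(n,c[n].round(4))
d=c['nr']-c['nl'];print('len',np.linalg.norm(d[:2]),'yaw',np.degrees(np.arctan2(d[1],d[0])), 'w',np.linalg.norm((c['fl']-c['nl'])[:2]))
print('w1 deck corners', onz(w1,255*.64,222*.64,.008).round(4),onz(w1,262*.64,338*.64,.008).round(4))
print('plate near corner',tri([ray(w1,206*.64,240*.64),ray(w2,*W(750,182))]))
print('knob',P(233,100,.0705),'pivot',P(423,97,.041))
for n,q,z in [('lipN',(183,140),.048),('lipF',(199,316),.048),('flN',(460,165),.085),('flF',(447,360),.085)]: print(n,P(*q,z).round(4))
# clip in w1: crop 210/80 scale offset (225,85), y offset 390
C=lambda u,v:(225+u*80/210,85+(v-390)*80/210)
print('handle tips z=.143:',onz(w1,*C(111,460),.143).round(4),onz(w1,*C(115,568),.143).round(4))
print('foot corners', [onz(w1,*C(*q),.014).round(4) for q in [(49,424),(177,412),(61,564),(181,555)]])
cr=cv2.resize(t['img'][205:250,105:165],(800,600),interpolation=cv2.INTER_CUBIC)
cv2.imwrite('pics/tc.png',cr[...,::-1])
E
```

```text
nl [ 0.4122 -0.1805  0.008 ]
nr [0.4284 0.1446 0.008 ]
fl [ 0.5519 -0.1888  0.008 ]
len 0.3254919835204958 yaw 87.14974755685593 w 0.13992428934551387
w1 deck corners [0.4279 0.1468 0.008 ] [0.5666 0.1407 0.008 ]
plate near corner (array([0.43937317, 0.12249121, 0.08150634]), [np.float64(0.005723132025315037), np.float64(0.005723132025314957)])
knob [ 0.40972544 -0.11710889  0.0705    ] pivot [ 0.41267736 -0.03028205  0.041     ]
lipN [ 0.4335 -0.1511  0.048 ]
lipF [ 0.5318 -0.1541  0.048 ]
flN [ 0.4367 -0.0121  0.085 ]
flF [ 0.5373 -0.0178  0.085 ]
handle tips z=.143: [0.3714 0.3176 0.143 ] [0.4201 0.3203 0.143 ]
foot corners [array([0.3561, 0.2854, 0.014 ]), array([0.349 , 0.3634, 0.014 ]), array([0.4423, 0.2924, 0.014 ]), array([0.4362, 0.3702, 0.014 ])]
```

```bash
python3 - <<'E'
from h import *
o=get_obs();print(o['joint_pos'].round(3))
B=np.array([.4904,-.0055]);y=np.radians(87.2);ex=np.array([np.cos(y),np.sin(y)]);ey=np.array([-ex[1],ex[0]])
p=B-.178*ex; print('pre-push',p, 'tool shift', -(p[0]-o['position'][0]),p[1]-o['position'][1])
E
```

```text
[-0.524 -0.125  0.429  1.905  0.053  1.35   1.463]
pre-push [ 0.48170474 -0.18328749] tool shift -0.04139671364647246 -0.16546487257551895
```

Request:
carry_out([
  {"xyz": [-0.004,-0.016,0],"angular": [0,0,8.5]},
  {"xyz": [-0.008,-0.032,0],"angular": [0,0,17]},
  {"xyz": [-0.012,-0.048,0.01],"angular": [0,0,25.5]},
  {"xyz": [-0.016,-0.064,0.02],"angular": [0,0,34]},
  {"xyz": [-0.02,-0.08,0.03],"angular": [0,0,42.5]},
  {"xyz": [-0.024,-0.096,0.04],"angular": [0,0,51]},
  {"xyz": [-0.028,-0.112,0.05],"angular": [0,0,59.5]},
  {"xyz": [-0.032,-0.128,0.06],"angular": [0,0,68]},
  {"xyz": [-0.036,-0.144,0.07],"angular": [0,0,76.5]},
  {"xyz": [-0.0414,-0.1655,0.08],"angular": [0,0,85]},
  {"xyz": [-0.0414,-0.1655,0.1],"angular": [0,0,92.8]},
  {"xyz": [-0.0414,-0.1655,0.1],"angular": [0,0,92.8]},
], hand=0.5)

```text
clock: 3.65
position: [0.4809, -0.1837, 0.1494]
ee_rot: [0.724, 0.689, -0.001, -0.001]
ft_force: [-0.3, 0.1, 0.1]
grip_width: 0.503
grasp_force: 0.0
```

Request:
carry_out([
  {"xyz": [0,0,0.04],"angular": [0,0,0]},
  {"xyz": [0,0,0.08],"angular": [0,0,0]},
  {"xyz": [0,0,0.11],"angular": [0,0,0]},
  {"xyz": [0,0,0.125],"angular": [0,0,0]},
  {"xyz": [0,0,0.125],"angular": [0,0,0]},
  {"xyz": [0,0,0.125],"angular": [0,0,0]},
])

```text
clock: 4.25
position: [0.4824, -0.1851, 0.0276]
ee_rot: [0.723, 0.69, 0.001, 0.0]
ft_force: [0.9, -1.1, 0.5]
grip_width: 0.498
grasp_force: 0.0
```

```bash
cat >> h.py <<'E'
BO=np.array([.4904,-.0055]);_y=np.radians(87.2);ex=np.array([np.cos(_y),np.sin(_y)]);ey=np.array([-ex[1],ex[0]])
from scipy.spatial.transform import Rotation as Ro
def st():
    o=get_obs();p=o['position'];R=Ro.from_quat(o['ee_rot']).as_matrix()
    print('base xy',((p[:2]-BO)@ex).round(4),((p[:2]-BO)@ey).round(4),'pos',p.round(4),'yang',np.degrees(np.arctan2(R[1,1],R[0,1])).round(2),'tilt',R[:,2].round(4),'F',o['ft_force'].round(1),o['grip_width'].round(3),o['joint_pos'].round(2));return o,R
E
python3 -c "
from h import *
st()"
```

```text
Traceback (most recent call last):
  File "h.py", line 21, in st
    print('base xy',((p[:2]-BO)@ex).round(4),((p[:2]-BO)@ey).round(4),'pos',p.round(4),'yang',np.degrees(np.arctan2(R[1,1],R[0,1])).round(2),'tilt',R[:,2].round(4),'F',o['ft_force'].round(1),o['grip_width'].round(3),o['joint_pos'].round(2));return o,R
                                                                                                                                                                                               ^^^^^^^^^^^^^^^^^^^^^
AttributeError: 'float' object has no attribute 'round'
```

Request:
carry_out([
  {"xyz": [0.006,0,0],"angular": [0,0,0]},
  {"xyz": [0.012,0,0],"angular": [0,0,0]},
  {"xyz": [0.018,0,0],"angular": [0,0,0]},
  {"xyz": [0.024,0,0],"angular": [0,0,0]},
  {"xyz": [0.03,0,0],"angular": [0,0,0]},
  {"xyz": [0.037,0,0],"angular": [0,0,0]},
  {"xyz": [0.044,0,0],"angular": [0,0,0]},
  {"xyz": [0.051,0,0],"angular": [0,0,0]},
  {"xyz": [0.058,0,0],"angular": [0,0,0]},
  {"xyz": [0.065,0,0],"angular": [0,0,0]},
  {"xyz": [0.072,0,0],"angular": [0,0,0]},
  {"xyz": [0.08,0,0],"angular": [0,0,0]},
])

```text
clock: 5.45
position: [0.4856, -0.1063, 0.0269]
ee_rot: [0.725, 0.689, 0.0, 0.001]
ft_force: [-0.1, -6.0, 3.5]
grip_width: 0.497
grasp_force: 2.9
```

```bash
sed -i "s/o\['grip_width'\].round(3)/round(o['grip_width'],3)/" h.py; python3 -c "
from h import *
st()"
```

```text
base xy -0.1009 -0.0001 pos [ 0.4856 -0.1063  0.0269] yang -2.87 tilt [ 0.0015 -0.0013 -1.    ] F [-0.1 -6.   3.5] 0.497 [-0.39  0.31  0.58  2.03 -0.22  0.86  0.26]
```

Request:
carry_out([
  {"xyz": [0.005,0,0],"angular": [0,0,0]},
  {"xyz": [0.01,0,0],"angular": [0,0,0]},
  {"xyz": [0.015,0,0],"angular": [0,0,0]},
  {"xyz": [0.02,0,0],"angular": [0,0,0]},
  {"xyz": [0.025,0,0],"angular": [0,0,0]},
  {"xyz": [0.03,0,0],"angular": [0,0,0]},
])

```text
clock: 6.05
position: [0.4871, -0.0763, 0.0269]
ee_rot: [0.725, 0.689, 0.0, 0.001]
ft_force: [-0.4, -6.7, 5.7]
grip_width: 0.497
grasp_force: 3.2
```

Request:
carry_out([
  {"xyz": [0.004,0,0],"angular": [0,0,0]},
  {"xyz": [0.008,0,0],"angular": [0,0,0]},
  {"xyz": [0.012,0,0],"angular": [0,0,0]},
  {"xyz": [0.016,0,0],"angular": [0,0,0]},
  {"xyz": [0.02,0,0],"angular": [0,0,0]},
  {"xyz": [0.024,0,0],"angular": [0,0,0]},
  {"xyz": [0.028,0,0],"angular": [0,0,0]},
  {"xyz": [0.03,0,0],"angular": [0,0,0]},
])

```text
clock: 6.85
position: [0.4885, -0.0461, 0.0268]
ee_rot: [0.724, 0.689, 0.0, 0.001]
ft_force: [-0.2, -6.8, 3.6]
grip_width: 0.501
grasp_force: 3.3
```

```bash
python3 -c "
from h import *
st()
w=snap('wrist','w3')
cv2.imwrite('pics/w3b.png',cv2.resize(w['img'][60:300,100:420],(800,600),interpolation=cv2.INTER_CUBIC)[...,::-1])"
```

```text
base xy -0.0407 -0.0001 pos [ 0.4885 -0.0461  0.0268] yang -2.85 tilt [ 1.2e-03 -9.0e-04 -1.0e+00] F [-0.2 -6.8  3.6] 0.501 [-0.49  0.29  0.55  2.04 -0.2   0.85  0.12]
```

View pics/w3b.png

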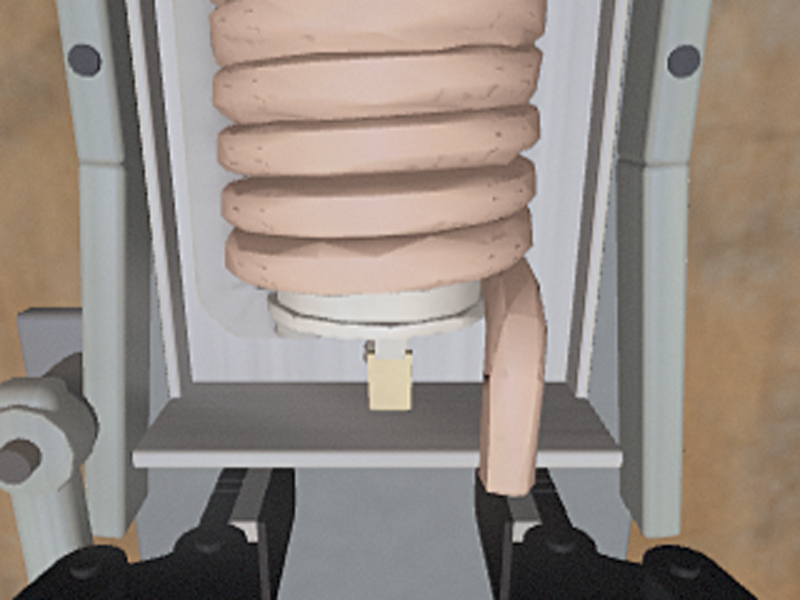

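The carrier is straight in the lane, with the lip edge in view at row 460 and fingers behind it. The coil's tail overhangs the lip at (510,490), so I must stay clear of it when shutting the keeper.

Request:
carry_out([
  {"xyz": [0.003,0,0],"angular": [0,0,0]},
  {"xyz": [0.006,0,0],"angular": [0,0,0]},
  {"xyz": [0.009,0,0],"angular": [0,0,0]},
  {"xyz": [0.01,0,0],"angular": [0,0,0]},
])

```text
clock: 7.3
position: [0.4892, -0.0361, 0.0268]
ee_rot: [0.725, 0.689, 0.0, 0.001]
ft_force: [1.8, -6.1, 3.4]
grip_width: 0.502
grasp_force: 2.9
```

Request:
carry_out([
  {"xyz": [0.001,0,0],"angular": [0,0,0]},
  {"xyz": [0.002,0,0],"angular": [0,0,0]},
])

```text
clock: 7.5
position: [0.4892, -0.0357, 0.0268]
ee_rot: [0.725, 0.689, -0.0, 0.001]
ft_force: [0.4, -14.3, 2.7]
grip_width: 0.499
grasp_force: 6.9
```

Request:
carry_out([
  {"xyz": [0.001,0,0],"angular": [0,0,0]},
  {"xyz": [0.002,0,0],"angular": [0,0,0]},
  {"xyz": [0.002,0,0],"angular": [0,0,0]},
])

```text
clock: 7.8
position: [0.4891, -0.0357, 0.0268]
ee_rot: [0.725, 0.688, -0.001, 0.002]
ft_force: [0.4, -17.4, 3.9]
grip_width: 0.501
grasp_force: 9.1
```

```bash
python3 -c "
from h import *
st()"
```

```text
base xy -0.0302 -0.0002 pos [ 0.4891 -0.0357  0.0268] yang -3.0 tilt [ 0.0015 -0.0044 -1.    ] F [  0.4 -17.4   3.9] 0.501 [-0.51  0.29  0.55  2.04 -0.19  0.85  0.09]
```

Request:
carry_out([
  {"xyz": [0.002,0,0],"angular": [0,0,0]},
  {"xyz": [0.004,0,0],"angular": [0,0,0]},
  {"xyz": [0.004,0,0],"angular": [0,0,0]},
  {"xyz": [0.004,0,0],"angular": [0,0,0]},
])

```text
clock: 8.2
position: [0.4891, -0.0356, 0.0269]
ee_rot: [0.726, 0.687, -0.002, 0.004]
ft_force: [0.9, -32.6, 4.6]
grip_width: 0.496
grasp_force: 16.4
```

```bash
python3 -c "
from h import *
st()"
```

```text
base xy -0.0301 -0.0002 pos [ 0.4891 -0.0356  0.0269] yang -3.14 tilt [ 0.0015 -0.0084 -1.    ] F [  0.9 -32.6   4.6] 0.496 [-0.52  0.29  0.55  2.05 -0.19  0.85  0.08]
```

Request:
carry_out([
  {"xyz": [-0.02,0,0],"angular": [0,0,0]},
  {"xyz": [-0.05,0,0],"angular": [0,0,0]},
  {"xyz": [-0.055,0,-0.04],"angular": [0,0,0]},
  {"xyz": [-0.06,0,-0.08],"angular": [0,0,0]},
  {"xyz": [-0.08,0,-0.1],"angular": [0,0,0]},
  {"xyz": [-0.093,-0.03,-0.1],"angular": [0,0,0]},
  {"xyz": [-0.093,-0.06,-0.1],"angular": [0,0,0]},
  {"xyz": [-0.093,-0.076,-0.1],"angular": [0,0,0]},
  {"xyz": [-0.093,-0.076,-0.1],"angular": [0,0,0]},
])

```text
clock: 9.1
position: [0.4069, -0.1161, 0.1262]
ee_rot: [0.724, 0.689, 0.001, -0.001]
ft_force: [0.5, -0.6, 0.7]
grip_width: 0.503
grasp_force: 0.0
```

```bash
python3 -c "
from h import *
st()
w=snap('wrist','w4')
cv2.imwrite('pics/w4b.png',cv2.resize(w['img'],(800,600),interpolation=cv2.INTER_CUBIC)[...,::-1])"
```

```text
base xy -0.1145 0.078 pos [ 0.4069 -0.1161  0.1262] yang -2.82 tilt [-1.0e-04  2.2e-03 -1.0e+00] F [ 0.5 -0.6  0.7] 0.503 [-0.46 -0.06  0.63  2.12  0.04  1.07  0.1 ]
```

View pics/w4b.png

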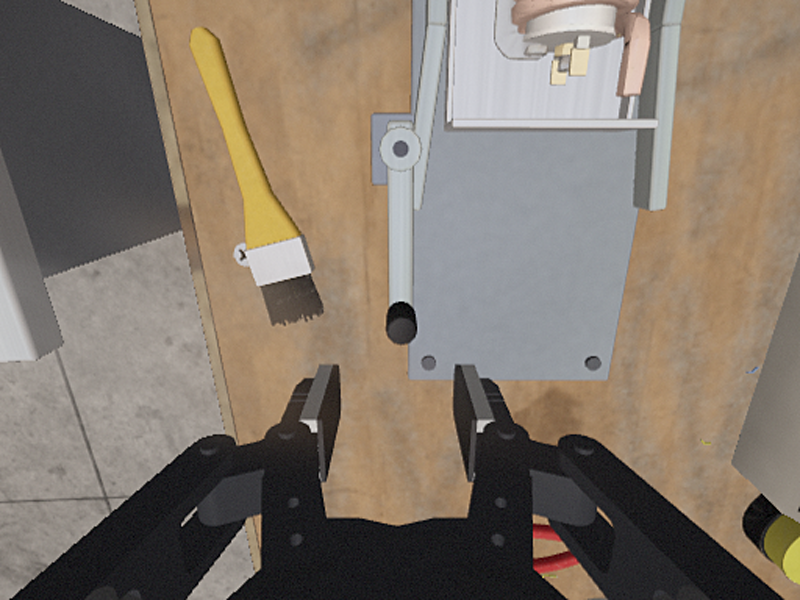

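The knob's top is at (401,328), centred between the fingers, and the carrier lip (447..657, 124) lies just past the pivot (401,148).

```bash
python3 -c "
from h import *
w=load('w4');w2=load('w2')
b=lambda p:(((p[:2]-BO)@ex).round(4),((p[:2]-BO)@ey).round(4))
r=ray(w,401*.64,328*.64)
print('knob',b(onz(w,401*.64,328*.64,.0705)),tri([r,ray(w2,80+233*.3875,105+100*.3875)]))
print('lip',b(onz(w,447*.64,126*.64,.048)),b(onz(w,657*.64,127*.64,.048)),'pivot',b(onz(w,401*.64,148*.64,.041)))"
```

```text
knob (np.float64(-0.1152), np.float64(0.0752)) (array([ 0.40968615, -0.11706122,  0.07031474]), [np.float64(0.00011837397702071631), np.float64(0.00011837397702066207)])
lip (np.float64(-0.0186), np.float64(0.0531)) (np.float64(-0.019), np.float64(-0.0488)) pivot (np.float64(-0.0286), np.float64(0.0753))
```

Request:
carry_out([
  {"xyz": [0,0.0025,0.03],"angular": [0,0,0]},
  {"xyz": [0,0.0025,0.06],"angular": [0,0,0]},
  {"xyz": [0,0.0025,0.076],"angular": [0,0,0]},
  {"xyz": [0,0.0025,0.076],"angular": [0,0,0]},
])

```text
clock: 9.55
position: [0.4103, -0.1166, 0.0485]
ee_rot: [0.724, 0.69, -0.002, -0.001]
ft_force: [-1.0, -0.4, -0.1]
grip_width: 0.501
grasp_force: 0.0
```

Request:
carry_out([
  {"xyz": [0,0,0],"angular": [0,0,0]},
  {"xyz": [0,0,0],"angular": [0,0,0]},
  {"xyz": [0,0,0],"angular": [0,0,0]},
], hand=0.28, grip_force=20)

```text
clock: 9.85
position: [0.4119, -0.1168, 0.0512]
ee_rot: [0.724, 0.69, 0.001, 0.001]
ft_force: [0.8, -0.7, 0.3]
grip_width: 0.278
grasp_force: 0.0
```

Request:
carry_out([
  {"xyz": [0.0005,0.009,0],"angular": [0,0,-6]},
  {"xyz": [0.0019,0.0179,0],"angular": [0,0,-12]},
  {"xyz": [0.0042,0.0266,0],"angular": [0,0,-18]},
  {"xyz": [0.0074,0.035,0],"angular": [0,0,-24]},
  {"xyz": [0.0115,0.043,0],"angular": [0,0,-30]},
  {"xyz": [0.0164,0.0505,0],"angular": [0,0,-36]},
  {"xyz": [0.0221,0.0575,0],"angular": [0,0,-42]},
  {"xyz": [0.0285,0.0639,0],"angular": [0,0,-48]},
  {"xyz": [0.0355,0.0696,0],"angular": [0,0,-54]},
  {"xyz": [0.043,0.0745,0],"angular": [0,0,-60]},
  {"xyz": [0.043,0.0745,0],"angular": [0,0,-60]},
])

```text
clock: 10.95
position: [0.4885, -0.0766, 0.051]
ee_rot: [0.281, 0.96, 0.0, 0.001]
ft_force: [-0.0, 0.1, -0.5]
grip_width: 0.279
grasp_force: 0.0
```

```bash
python3 -c "
from h import *
st()"
```

```text
base xy -0.0711 -0.0016 pos [ 0.4885 -0.0766  0.051 ] yang 57.37 tilt [ 1.4e-03  5.0e-04 -1.0e+00] F [-0.   0.1 -0.5] 0.279 [-0.36  0.25  0.47  2.02 -0.14  0.91  1.19]
```

Request:
carry_out([
  {"xyz": [0,0,-0.03],"angular": [0,0,0]},
  {"xyz": [0,0,-0.06],"angular": [0,0,0]},
  {"xyz": [-0.003,-0.005,-0.06],"angular": [0,0,8]},
  {"xyz": [-0.006,-0.01,-0.06],"angular": [0,0,16]},
  {"xyz": [-0.009,-0.02,-0.06],"angular": [0,0,24]},
  {"xyz": [-0.013,-0.0306,-0.06],"angular": [0,0,32]},
  {"xyz": [-0.013,-0.0306,-0.06],"angular": [0,0,40]},
  {"xyz": [-0.013,-0.0306,-0.06],"angular": [0,0,48]},
  {"xyz": [-0.013,-0.0306,-0.06],"angular": [0,0,56]},
  {"xyz": [-0.013,-0.0306,-0.06],"angular": [0,0,60.2]},
  {"xyz": [-0.013,-0.0306,-0.06],"angular": [0,0,60.2]},
])

```text
clock: 12.05
position: [0.4818, -0.1106, 0.1107]
ee_rot: [0.727, 0.687, 0.0, 0.0]
ft_force: [0.0, -0.2, -0.0]
grip_width: 0.275
grasp_force: 0.0
```

Request:
carry_out([
  {"xyz": [0,0,0],"angular": [0,0,0]},
  {"xyz": [0,0,0],"angular": [0,0,0]},
], hand=0)

```text
clock: 12.25
position: [0.4818, -0.1104, 0.1105]
ee_rot: [0.725, 0.689, 0.0, 0.0]
ft_force: [-0.6, 0.1, -0.4]
grip_width: -0.0
grasp_force: 0.0
```

```bash
python3 -c "
from h import *
st()
w=snap('wrist','w5')
cv2.imwrite('pics/w5b.png',cv2.resize(w['img'],(800,600),interpolation=cv2.INTER_CUBIC)[...,::-1])"
```

```text
base xy -0.1052 0.0034 pos [ 0.4818 -0.1104  0.1105] yang -2.97 tilt [ 3.e-04  2.e-04 -1.e+00] F [-0.6  0.1 -0.4] -0.0 [-0.44  0.16  0.62  1.97 -0.11  1.04  0.18]
```

View pics/w5b.png

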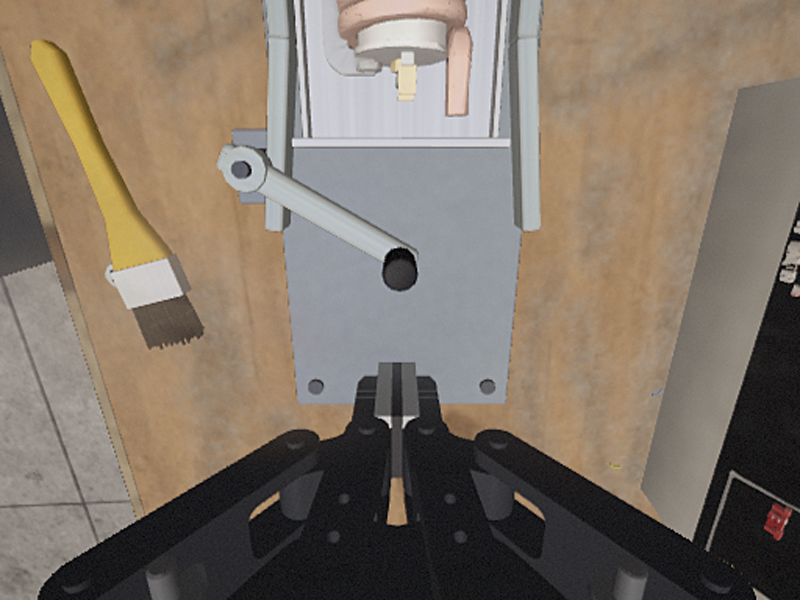

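Request:
carry_out([
  {"xyz": [0,0,0.03],"angular": [0,0,0]},
  {"xyz": [0,0,0.06],"angular": [0,0,0]},
  {"xyz": [0,0,0.06],"angular": [0,0,0]},
  {"xyz": [0.006,0,0.06],"angular": [0,0,0]},
  {"xyz": [0.012,0.001,0.06],"angular": [0,0,0]},
  {"xyz": [0.018,0.004,0.06],"angular": [0,0,0]},
  {"xyz": [0.024,0.0065,0.06],"angular": [0,0,0]},
  {"xyz": [0.031,0.009,0.06],"angular": [0,0,0]},
  {"xyz": [0.038,0.011,0.06],"angular": [0,0,0]},
  {"xyz": [0.045,0.0122,0.06],"angular": [0,0,0]},
  {"xyz": [0.051,0.0131,0.06],"angular": [0,0,0]},
  {"xyz": [0.055,0.0134,0.06],"angular": [0,0,0]},
])

```text
clock: 13.5
position: [0.4981, -0.0554, 0.0502]
ee_rot: [0.725, 0.688, -0.0, -0.0]
ft_force: [-0.1, -0.0, -0.5]
grip_width: 0.003
grasp_force: 0.3
```

Request:
carry_out([
  {"xyz": [0.002,0,0],"angular": [0,0,0]},
  {"xyz": [0.004,0,0],"angular": [0,0,0]},
  {"xyz": [0.004,0,0],"angular": [0,0,0]},
])

```text
clock: 13.8
position: [0.4981, -0.0541, 0.0502]
ee_rot: [0.726, 0.688, -0.001, 0.001]
ft_force: [1.6, -6.4, -0.4]
grip_width: 0.001
grasp_force: 3.6
```

```bash
python3 -c "
from h import *
st()"
```

```text
base xy -0.0481 -0.0101 pos [ 0.4981 -0.0541  0.0502] yang -3.11 tilt [ 1.0e-04 -2.1e-03 -1.0e+00] F [ 1.6 -6.4 -0.4] 0.001 [-0.49  0.28  0.57  2.   -0.19  0.91  0.12]
```

Stalled near the expected −47 mm; I'll press firmer, then withdraw and look.

Request:
carry_out([
  {"xyz": [0.002,0,0],"angular": [0,0,0]},
  {"xyz": [0.004,0,0],"angular": [0,0,0]},
  {"xyz": [0.004,0,0],"angular": [0,0,0]},
])

```text
clock: 14.1
position: [0.4981, -0.0537, 0.0503]
ee_rot: [0.727, 0.687, -0.002, 0.002]
ft_force: [0.5, -20.3, -1.1]
grip_width: -0.0
grasp_force: 9.9
```

Request:
carry_out([
  {"xyz": [-0.03,0,0],"angular": [0,0,0]},
  {"xyz": [-0.05,0,-0.02],"angular": [0,0,0]},
  {"xyz": [-0.06,0,-0.06],"angular": [0,0,0]},
  {"xyz": [-0.06,0,-0.1],"angular": [0,0,0]},
  {"xyz": [-0.06,0,-0.13],"angular": [0,0,0]},
  {"xyz": [-0.06,0,-0.13],"angular": [0,0,0]},
], hand=0)

```text
clock: 14.7
position: [0.4973, -0.1085, 0.1842]
ee_rot: [0.726, 0.688, 0.003, 0.002]
ft_force: [1.5, -0.2, -0.7]
grip_width: -0.004
grasp_force: 0.0
```

```bash
python3 -c "
from h import *
st()
w=snap('wrist','w6')
cv2.imwrite('pics/w6b.png',cv2.resize(w['img'][0:240,96:416],(800,600),interpolation=cv2.INTER_CUBIC)[...,::-1])"
```

```text
base xy -0.1026 -0.0119 pos [ 0.4973 -0.1085  0.1842] yang -3.06 tilt [ 0.0063  0.001  -1.    ] F [ 1.5 -0.2 -0.7] -0.004 [-0.47  0.1   0.64  1.86 -0.07  1.19  0.14]
```

View pics/w6b.png

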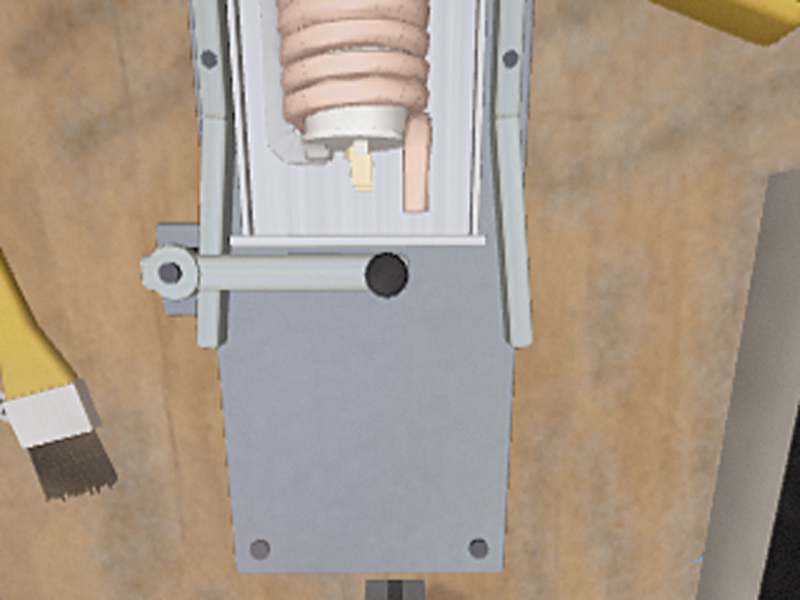

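The keeper lies straight across behind the lip: the knob is at (387,274), the pivot at (170,272) and the lip at row 240. Now to the clip.

Request:
carry_out([
  {"xyz": [0.02,-0.01,-0.03],"angular": [0,0,0]},
  {"xyz": [0.055,-0.02,-0.06],"angular": [0,0,0]},
  {"xyz": [0.095,-0.03,-0.08],"angular": [0,0,0]},
  {"xyz": [0.135,-0.045,-0.08],"angular": [0,0,-1]},
  {"xyz": [0.175,-0.06,-0.08],"angular": [0,0,-2]},
  {"xyz": [0.215,-0.07,-0.08],"angular": [0,0,-3]},
  {"xyz": [0.255,-0.08,-0.08],"angular": [0,0,-4]},
  {"xyz": [0.295,-0.095,-0.08],"angular": [0,0,-5]},
  {"xyz": [0.335,-0.11,-0.08],"angular": [0,0,-6]},
  {"xyz": [0.365,-0.122,-0.08],"angular": [0,0,-7.5]},
  {"xyz": [0.365,-0.122,-0.08],"angular": [0,0,-7.5]},
  {"xyz": [0.365,-0.122,-0.08],"angular": [0,0,-7.5]},
], hand=1)

```text
clock: 15.95
position: [0.3922, 0.2627, 0.259]
ee_rot: [0.679, 0.735, -0.001, -0.0]
ft_force: [1.0, -0.9, -0.5]
grip_width: 1.001
grasp_force: 0.0
```

```bash
python3 -c "
from h import *
st()
w=snap('wrist','w7')
for p in [(.396,.319,.14),(.396,.319,.09),(.396,.328,.014)]: print(proj(w,p))
"
```

```text
base xy 0.2631 0.1111 pos [0.3922 0.2627 0.259 ] yang 4.54 tilt [-0.0017 -0.0017 -1.    ] F [ 1.  -0.9 -0.5] 1.001 [-0.88 -0.03  0.19  1.81  0.01  1.36 -0.61]
(np.float64(262.16920355695015), np.float64(128.36651843600697))
(np.float64(260.9508745746245), np.float64(123.53522742803717))
(np.float64(260.25668293780774), np.float64(111.78908424578006))
```

Request:
carry_out([
  {"xyz": [-0.04,0,-0.03],"angular": [0,0,0]},
  {"xyz": [-0.08,0,-0.06],"angular": [0,0,0]},
  {"xyz": [-0.1,0,-0.06],"angular": [0,0,0]},
  {"xyz": [-0.1,0,-0.06],"angular": [0,0,0]},
  {"xyz": [-0.1,0,-0.06],"angular": [0,0,0]},
])

```text
clock: 16.5
position: [0.4006, 0.1622, 0.3199]
ee_rot: [0.68, 0.733, 0.0, -0.0]
ft_force: [0.3, 0.1, -0.4]
grip_width: 0.999
grasp_force: 0.0
```

```bash
python3 -c "
from h import *
st()
w=snap('wrist','w8');a=load('w7')
m=np.zeros((600,800,3),np.uint8)
for i,c in enumerate((a,w)):
    u,v=map(int,proj(c,(.396,.322,.1)));u0,v0=max(0,u-50),max(0,v-75);print(u0,v0)
    q=c['img'][v0:v0+150,u0:u0+100];m[:4*q.shape[0],400*i:400*i+4*q.shape[1]]=cv2.resize(q,None,fx=4,fy=4,interpolation=cv2.INTER_CUBIC)
cv2.imwrite('pics/m7.png',m[...,::-1])
"
```

```text
base xy 0.1632 0.0979 pos [0.4006 0.1622 0.3199] yang 4.34 tilt [-5.e-04  5.e-04 -1.e+00] F [ 0.3  0.1 -0.4] 0.999 [-0.8  -0.16  0.28  1.8   0.04  1.49 -0.46]
211 46
209 0
```

View pics/m7.png

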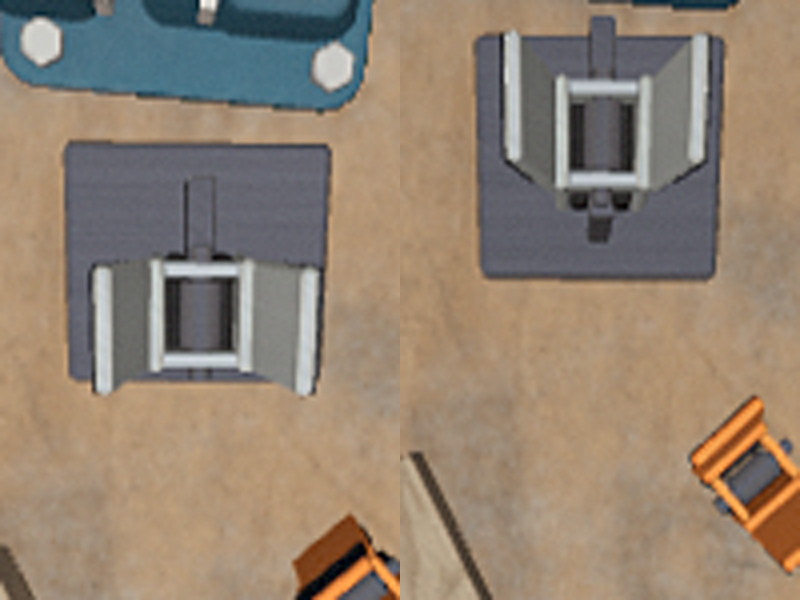

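The clip is the grey steel one standing on the post's plate, its handle tips at (93..319, 266..393) in the left view and (504..710, 32..163) in the right. The orange one is elsewhere, at bottom right.

```bash
python3 -c "
from h import *
a=load('w7');w=load('w8')
L=[(93,266),(94,393),(319,267),(314,393)];Rr=[(104,32),(108,160),(310,35),(304,163)]
P=[]
for p,q in zip(L,Rr):
    x,e=tri([ray(a,211+p[0]/4,46+p[1]/4),ray(w,209+q[0]/4,q[1]/4)]);P.append(x);print(x.round(4),round(e[0],4))
P=np.array(P);c=P.mean(0);d=P[2:].mean(0)-P[:2].mean(0);e=P[[1,3]].mean(0)-P[[0,2]].mean(0)
print('c',c.round(4),'xang',np.degrees(np.arctan2(d[1],d[0])),np.hypot(*d[:2]),'yang',np.degrees(np.arctan2(e[1],e[0])))
o,R=st();print('shift to (c, z .103)',R.T@(np.r_[c[:2],.103]-o['position']))
"
```

```text
[0.3687 0.3312 0.1385] 0.0
[0.3711 0.3019 0.1397] 0.0004
[0.4217 0.3352 0.1364] 0.0001
[0.4238 0.3057 0.137 ] 0.0003
c [0.3963 0.3185 0.1379] xang 4.183411844865586 0.05298212248466404 yang -85.69544994853972
base xy 0.1639 0.0981 pos [0.4004 0.163  0.3197] yang 4.44 tilt [-9.e-04 -0.e+00 -1.e+00] F [ 0.8  0.8 -0. ] 0.999 [-0.8  -0.15  0.28  1.8   0.04  1.49 -0.46]
shift to (c, z .103) [0.15532027 0.00819413 0.21670709]
```

Request:
carry_out([
  {"xyz": [0.04,0.002,0.02],"angular": [0,0,0]},
  {"xyz": [0.08,0.004,0.05],"angular": [0,0,0]},
  {"xyz": [0.12,0.006,0.08],"angular": [0,0,0]},
  {"xyz": [0.155,0.008,0.1],"angular": [0,0,0]},
  {"xyz": [0.155,0.008,0.12],"angular": [0,0,0]},
  {"xyz": [0.155,0.008,0.14],"angular": [0,0,0]},
  {"xyz": [0.155,0.008,0.17],"angular": [0,0,0]},
  {"xyz": [0.155,0.008,0.2],"angular": [0,0,0]},
  {"xyz": [0.155,0.008,0.217],"angular": [0,0,0]},
  {"xyz": [0.155,0.008,0.217],"angular": [0,0,0]},
  {"xyz": [0.155,0.008,0.217],"angular": [0,0,0]},
])

```text
clock: 17.65
position: [0.3961, 0.3186, 0.1032]
ee_rot: [0.679, 0.734, -0.001, -0.0]
ft_force: [0.3, -0.2, 0.2]
grip_width: 0.999
grasp_force: 0.0
```

```bash
python3 -c "
from h import *
st()"
```

```text
base xy 0.3191 0.11 pos [0.3961 0.3186 0.1032] yang 4.52 tilt [-8.e-04 -7.e-04 -1.e+00] F [ 0.3 -0.2  0.2] 0.999 [-0.91  0.19  0.16  1.92 -0.04  1.03 -0.66]
```

Request:
carry_out([
  {"xyz": [0,0,0],"angular": [0,0,0]},
  {"xyz": [0,0,0],"angular": [0,0,0]},
  {"xyz": [0,0,0],"angular": [0,0,0]},
  {"xyz": [0,0,0],"angular": [0,0,0]},
  {"xyz": [0,0,0],"angular": [0,0,0]},
  {"xyz": [0,0,0],"angular": [0,0,0]},
  {"xyz": [0,0,0],"angular": [0,0,0]},
  {"xyz": [0,0,0],"angular": [0,0,0]},
], hand=0.3, grip_force=50)

```text
clock: 18.45
position: [0.3964, 0.3183, 0.1033]
ee_rot: [0.679, 0.734, 0.0, -0.0]
ft_force: [-0.3, 0.1, -0.6]
grip_width: 0.381
grasp_force: 55.5
```

Request:
carry_out([
  {"xyz": [0,0,-0.01],"angular": [0,0,0]},
  {"xyz": [0,0,-0.025],"angular": [0,0,0]},
  {"xyz": [0,0,-0.045],"angular": [0,0,0]},
  {"xyz": [0,0,-0.07],"angular": [0,0,0]},
  {"xyz": [0,0,-0.1],"angular": [0,0,0]},
  {"xyz": [0,0,-0.12],"angular": [0,0,0]},
  {"xyz": [0,0,-0.12],"angular": [0,0,0]},
])

```text
clock: 19.15
position: [0.3976, 0.3193, 0.2271]
ee_rot: [0.679, 0.734, 0.003, 0.0]
ft_force: [-0.5, 0.9, -0.2]
grip_width: 0.38
grasp_force: 55.5
```

```bash
python3 -c "
from h import *
o,R=st()
c=BO+.122*ex
print(R.T@(np.r_[c,.2]-o['position']))
s=snap('scene','s9');w=snap('wrist','w9')
for n in ('s9','s0'):
  c=load(n)['img'];u,v=map(int,proj(s,(.396,.3185,.1)));q=c[v-12:v+12,u-12:u+12];print(q.mean((0,1)))
print(abs(load('s9')['img'].astype(int)-load('s0')['img'])[v-12:v+12,u-12:u+12].mean())
"
```

```text
base xy 0.3199 0.1085 pos [0.3976 0.3193 0.2271] yang 4.47 tilt [ 0.0039  0.0042 -1.    ] F [-0.5  0.9 -0.2] 0.38 [-0.92  0.07  0.16  1.78 -0.01  1.28 -0.68]
[-0.21013346  0.08249816  0.02660828]
[109.53993056 111.90104167 107.58159722]
[119.00868056 120.99826389 116.19965278]
18.08101851851852
```

Request:
carry_out([
  {"xyz": [-0.01,0.004,0],"angular": [0,0,-7.5]},
  {"xyz": [-0.03,0.012,0],"angular": [0,0,-15]},
  {"xyz": [-0.05,0.02,0],"angular": [0,0,-22.5]},
  {"xyz": [-0.07,0.028,0],"angular": [0,0,-30]},
  {"xyz": [-0.09,0.036,0],"angular": [0,0,-37.5]},
  {"xyz": [-0.11,0.044,0],"angular": [0,0,-45]},
  {"xyz": [-0.13,0.052,0],"angular": [0,0,-52.5]},
  {"xyz": [-0.15,0.06,0],"angular": [0,0,-60]},
  {"xyz": [-0.17,0.067,0],"angular": [0,0,-67.5]},
  {"xyz": [-0.19,0.075,0],"angular": [0,0,-75]},
  {"xyz": [-0.21,0.0825,0],"angular": [0,0,-82.7]},
  {"xyz": [-0.21,0.0825,0],"angular": [0,0,-82.7]},
])

```text
clock: 20.45
position: [0.4955, 0.1121, 0.2223]
ee_rot: [0.024, 1.0, -0.001, -0.001]
ft_force: [-0.0, -0.7, -0.3]
grip_width: 0.382
grasp_force: 55.5
```

```bash
python3 -c "
from h import *
o,R=st()
w=snap('wrist','w10');t=snap('top','t10');s=snap('scene','s10')
g=w['img'].astype(int).mean(2)
# brightness along base x through plate top edge (z=.085) at several base y on the near side
for y in (.046,.04,.034,.028):
    r=[]
    for x in np.arange(.100,.146,.002):
        u,v=proj(w,np.r_[BO+x*ex+y*ey,.085]); r.append(int(g[int(round(v)),int(round(u))]) if 0<=u<511 and 0<=v<383 else -1)
    print(y,r)
"
```

```text
base xy 0.1177 0.0006 pos [0.4955 0.1121 0.2223] yang 87.21 tilt [-0.0013 -0.0017 -1.    ] F [-0.  -0.7 -0.3] 0.382 [-0.63  0.07  0.34  1.79 -0.02  1.28  1.23]
0.046 [209, 210, 209, 209, 209, 209, 209, 209, 209, 206, 213, 213, 223, 147, 163, 159, 159, 157, 158, 157, 156, 127, 143]
0.04 [205, 205, 160, 149, 170, 175, 178, 177, 173, 209, 213, 215, 216, 109, 84, 160, 154, 155, 158, 157, 156, 117, 146]
0.034 [214, 185, 172, 176, 164, 170, 173, 174, 173, 210, 211, 212, 210, 105, 89, 157, 156, 155, 154, 158, 156, 109, 147]
0.028 [197, 211, 209, 209, 210, 209, 209, 209, 209, 208, 211, 214, 220, 161, 158, 158, 158, 154, 151, 153, 158, 96, 147]
```

The bright top edge of flange plus plate spans base x .117–.125 with no gap, centred near .1213 — the carrier is home. Lowering the clip over it.

Request:
carry_out([
  {"xyz": [0,0.0038,0.02],"angular": [0,0,0]},
  {"xyz": [0,0.0038,0.045],"angular": [0,0,0]},
  {"xyz": [0,0.0038,0.055],"angular": [0,0,0]},
  {"xyz": [0,0.0038,0.055],"angular": [0,0,0]},
])

```text
clock: 21.0
position: [0.4941, 0.1196, 0.167]
ee_rot: [0.025, 1.0, -0.001, -0.001]
ft_force: [-0.6, -0.4, -0.1]
grip_width: 0.381
grasp_force: 55.5
```

```bash
python3 -c "
from h import *
st()"
```

```text
base xy 0.1251 0.0024 pos [0.4941 0.1196 0.167 ] yang 87.19 tilt [-0.0028 -0.001  -1.    ] F [-0.6 -0.4 -0.1] 0.381 [-0.63  0.12  0.33  1.86 -0.04  1.17  1.23]
```

Request:
carry_out([
  {"xyz": [0,-0.0037,0],"angular": [0,0,0]},
  {"xyz": [0,-0.0037,0.006],"angular": [0,0,0]},
  {"xyz": [0,-0.0037,0.014],"angular": [0,0,0]},
  {"xyz": [0,-0.0037,0.022],"angular": [0,0,0]},
  {"xyz": [0,-0.0037,0.022],"angular": [0,0,0]},
])

```text
clock: 21.5
position: [0.4944, 0.1153, 0.145]
ee_rot: [0.025, 1.0, -0.0, -0.001]
ft_force: [0.3, -0.9, -1.2]
grip_width: 0.376
grasp_force: 55.5
```

```bash
python3 -c "
from h import *
st()"
```

```text
base xy 0.1209 0.0019 pos [0.4944 0.1153 0.145 ] yang 87.18 tilt [-1.8e-03 -7.0e-04 -1.0e+00] F [ 0.3 -0.9 -1.2] 0.376 [-0.63  0.14  0.33  1.89 -0.05  1.12  1.25]
```

Request:
carry_out([
  {"xyz": [0,0,0.007],"angular": [0,0,0]},
  {"xyz": [0,0,0.014],"angular": [0,0,0]},
  {"xyz": [0,0,0.021],"angular": [0,0,0]},
  {"xyz": [0,0,0.028],"angular": [0,0,0]},
  {"xyz": [0,0,0.028],"angular": [0,0,0]},
])

```text
clock: 22.0
position: [0.4945, 0.1153, 0.1171]
ee_rot: [0.025, 1.0, -0.0, -0.001]
ft_force: [0.3, 0.1, -0.1]
grip_width: 0.378
grasp_force: 55.5
```

Request:
carry_out([
  {"xyz": [0,0,0.005],"angular": [0,0,0]},
  {"xyz": [0,0,0.0105],"angular": [0,0,0]},
  {"xyz": [0,0,0.0105],"angular": [0,0,0]},
  {"xyz": [0,0,0.0105],"angular": [0,0,0]},
])

```text
clock: 22.4
position: [0.4951, 0.1155, 0.1078]
ee_rot: [0.025, 1.0, -0.0, -0.0]
ft_force: [-0.5, 0.1, -0.5]
grip_width: 0.382
grasp_force: 55.5
```

```bash
python3 -c "
from h import *
st()"
```

```text
base xy 0.1211 0.0012 pos [0.4951 0.1155 0.1078] yang 87.18 tilt [-1.e-04 -0.e+00 -1.e+00] F [-0.5  0.1 -0.5] 0.382 [-0.62  0.19  0.33  1.93 -0.07  1.04  1.26]
```

Request:
carry_out([
  {"xyz": [0,0,0],"angular": [0,0,0]},
  {"xyz": [0,0,0],"angular": [0,0,0]},
  {"xyz": [0,0,0],"angular": [0,0,0]},
], hand=0.5)

```text
clock: 22.7
position: [0.4952, 0.1156, 0.108]
ee_rot: [0.025, 1.0, 0.0, 0.0]
ft_force: [0.5, 0.5, -0.1]
grip_width: 0.495
grasp_force: 7.2
```

Request:
carry_out([
  {"xyz": [0,0,0],"angular": [0,0,0]},
  {"xyz": [0,0,0],"angular": [0,0,0]},
  {"xyz": [0,0,0],"angular": [0,0,0]},
  {"xyz": [0,0,0],"angular": [0,0,0]},
], hand=0.6)

```text
clock: 23.1
position: [0.4951, 0.1155, 0.1078]
ee_rot: [0.025, 1.0, 0.0, 0.0]
ft_force: [0.0, -0.1, -0.8]
grip_width: 0.601
grasp_force: 5.6
```

Request:
carry_out([
  {"xyz": [0,0,0],"angular": [0,0,0]},
  {"xyz": [0,0,0],"angular": [0,0,0]},
  {"xyz": [0,0,0],"angular": [0,0,0]},
  {"xyz": [0,0,0],"angular": [0,0,0]},
], hand=1)

```text
clock: 23.5
position: [0.4952, 0.1155, 0.1078]
ee_rot: [0.025, 1.0, 0.0, 0.0]
ft_force: [-0.4, -0.0, -1.0]
grip_width: 1.002
grasp_force: 0.0
```

Request:
carry_out([
  {"xyz": [0,0,-0.02],"angular": [0,0,0]},
  {"xyz": [0,0,-0.05],"angular": [0,0,0]},
  {"xyz": [0,0,-0.09],"angular": [0,0,0]},
  {"xyz": [0,0,-0.13],"angular": [0,0,0]},
  {"xyz": [-0.02,0,-0.15],"angular": [0,0,0]},
  {"xyz": [0.0,0,-0.15],"angular": [0,0,0]},
])

```text
clock: 24.1
position: [0.4987, 0.1154, 0.2607]
ee_rot: [0.025, 1.0, 0.001, 0.003]
ft_force: [-0.9, 0.1, -0.9]
grip_width: 1.0
grasp_force: 0.0
```

```bash
python3 -c "
from h import *
o,R=st()
w=snap('wrist','w11');snap('scene','s11');snap('top','t11')
g=w['img'].astype(int).mean(2)
# profiles along base x at handle-top height and at edge height
for z,ys in ((.147,(.01,.003,-.003,-.01)),(.085,(.044,.03))):
  for y in ys:
    r=[]
    for x in np.arange(.082,.162,.003):
        u,v=proj(w,np.r_[BO+x*ex+y*ey,z]); r.append(int(g[int(round(v)),int(round(u))]) if 0<=u<511 and 0<=v<383 else -1)
    print(z,y,r)
"
```

```text
base xy 0.1211 -0.0024 pos [0.4987 0.1154 0.2607] yang 87.09 tilt [ 0.0056  0.001  -1.    ] F [-0.9  0.1 -0.9] 1.0 [-0.64  0.05  0.34  1.73 -0.02  1.35  1.22]
0.147 0.01 [202, 196, 177, 197, 134, 197, 104, 98, 97, 139, 125, 43, 93, 101, 82, 44, 156, 156, 132, 133, 131, 201, 81, 148, 148, 146, 142]
0.147 0.003 [117, 140, 137, 148, 64, 200, 93, 97, 97, 139, 148, 201, 204, 205, 204, 205, 175, 149, 130, 133, 130, 200, 112, 145, 146, 139, 141]
0.147 -0.003 [127, 124, 123, 125, 104, 194, 95, 96, 132, 172, 180, 185, 206, 190, 162, 91, 83, 83, 153, 132, 128, 197, 110, 132, 130, 133, 141]
0.147 -0.01 [132, 133, 102, 103, 100, 195, 89, 104, 102, 100, 101, 100, 192, 184, 158, 115, 114, 113, 113, 120, 120, 195, 146, 145, 149, 145, 142]
0.085 0.044 [210, 207, 209, 208, 208, 209, 208, 208, 207, 208, 207, 208, 205, 189, 199, 114, 157, 156, 155, 155, 159, 143, 139, 134, 132, 124, 134]
0.085 0.03 [150, 150, 180, 197, 198, 193, 203, 200, 201, 201, 202, 201, 205, 188, 174, 53, 156, 153, 153, 153, 157, 140, 142, 144, 148, 150, 147]
```

The handle tips stand at base x .097 and .145, centred on .121 and at the 8 mm spread, so the clip is upright and pinching the edge.

```bash
python3 -c "
from workcell import *
print(hand_in())"
```

```text
the job is handed in; nothing more can be done
None
```

The job is done and handed in, at about 24 s of the 67 s allowed: the carrier is home against the back plate, the keeper is shut, and the clip stands upright over the flange and plate. After the last release I checked the carrier and clip by camera measurements, not a viewed picture (all 10 were used); hand-in gave no verdict.

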